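Reload the spice caddy in reverse order

ROBOT

A 6-joint arm with a two-finger parallel gripper is mounted at the origin on the work surface. World frame = base frame: x ahead of the robot, y to its left, z up, the work surface at z = 0. Lengths are in m, angles in degrees, forces in N, time in s.
With the tool pointing down it reaches from about 0.4 to 0.825 m from the base axis. Payload 7 kg.
Tool frame: the origin (TCP) lies midway between the tips of the shut fingers; the grasp point (between the pads) lies r.grip_depth behind it (r.grip_depth is the distance from the TCP to the grasp point, in m); z points along the fingers, y is the line along which they close (so a half turn about z gives the same grasp; the last joint's range is limited). The gripper opens to 88 mm and grips with 3 to 60 N. Pads are 19 mm wide; open, the fingers measure 130 mm over their backs; the gripper's body (78 mm by 193 mm) begins 47 mm behind the grasp point.
Start: joints at [-53.05, 20.546, 0.682, 0, -70.136, -16.507], TCP at [0.236, -0.632, 0.227] pointing down, gripper open.
Joint ranges: [-176.03, 176.03], [-82.01, 121.73], [-58.28, 71.71], [-173.87, 95.51], [-174.79, -0.11], [-173.66, 173.66]. Speed limits (degrees/s): [136.94, 136.94, 172.46, 180, 180, 180].

INTERFACE

Orientations are given as [roll, pitch, yaw] about the fixed x, y, z axes, in that order (R = Rz(yaw) Ry(pitch) Rx(roll)).
In Python, from plant import r gives the robot as it stands.
- The arm moves only by the shell command python3 -m pendant 'ROWS' [OPENING] [FORCE]. ROWS is a JSON object with one list for each field, all of the same length, 1 to 12, a row being the entries at one place: x, y, z (the shift in shares of 0.8 m (1.0 is 0.8 m)), rx, ry, rz (a rotation vector in fractions of the full range, 1 being 360 degrees); each row is the pose to reach, as a shift and turn from the pose commanded when the command began, along the tool's axes at that moment; what a row does not reach only later rows make up. A row lasts 1/12 s, in which the tool goes at most 0.0417 m and 7.16 degrees, less where a joint would pass 70% of its speed; a pose out of reach is approached as far as the arm can. OPENING is the finger opening in m, set as the command begins (- or left out keeps the last). The fingers move at their own pace and stop on an object; FORCE is the grip in N (left out, the last holds). Time passes only in rows, so rows that do not move let the fingers close. It prints the time, the measured TCP pose, the force, the opening and the grip force at its end. Input that does not fit is refused with a message, and nothing moves.
- r.get_state(): the state, without advancing time (a new reading comes with each control period).
- r.capture(name): name is "side" or "top"; returns a dict with "frame" (400x640x3 uint8, red, green, blue), "z_map" (400x640 float32, m along the optical axis (not along the pixel's ray), 0 where there is no reading), "fx", "fy", "cx", "cy" (pixels), "cam_to_world" (4x4, takes a point from camera to world coordinates). Camera axes: x right, y down, z forward; pixel columns grow to the right and rows downward; lengths in m; the calibration is good to about 2 mm. A picture is of the moment at which its call begins.
- r.close_job(): hands the job in; it is judged then, once.
The state is a dict: "time_s": time; "joints": joint angles; "qd": joint speeds; "joint_torque": joint torques, N m; "tcp_pos": TCP position; "eef_rot": TCP orientation; "contact_force": force on the tool from outside, world axes, zero at the start; "moment": the same for the moment, N m; "gripper_width": finger opening in m; "gripper_force": force on a finger pad.
Only numpy, scipy, OpenCV 4.12 (cv2) and the standard library are available. Lean on these libraries where they do the work, as an engineer would, in place of code of your own. Each camera call takes 0.05 s, during which the arm holds its last target. There are 200 camera calls.

TASK

Move the four spice pots (pepper mill, ceramic jar, steel shaker, square tin) from the wooden rack into the steel caddy, one to a compartment and in reverse order along the row, because the caddy will be turned round against the tiles: the pot that stands nearest the robot in the rack goes into the compartment farthest from the robot, the second into the second farthest, and so on. Keep the pots upright on the way, set each one down on the compartment's floor rather than dropping it, and leave them all standing upright and let go.

Things in the scene. Friction and masses are not known exactly. Their poses are not given: they have to be found in the camera images.
- mill: Pepper mill of dark wood, the tallest pot: round, 104 mm high, foot 50 mm across, then a straight round body 42 mm across from 20 to 76 mm above its underside (grip there), a waisted head 39 mm across and a small knob on top. About 180 g. Origin: centre of its underside, z up. Loose. Its yaw is arbitrary.
- jar: White ceramic spice jar, the shortest pot: a cylinder 50 mm across and 62 mm high (grip there), with a 46 mm wide pale wooden lid (fixed on) and a little knob, 78 mm high in all. About 220 g. Origin: centre of its underside, z up. Loose. Its yaw is arbitrary.
- shaker: Polished steel shaker: a straight cylinder 44 mm across up to 78 mm (grip there), with a domed top with small holes, 98 mm high in all. About 150 g. Origin: centre of its underside, z up. Loose. Its yaw is arbitrary.
- tin: Square aluminium spice tin, 46 x 46 mm, straight walls up to 70 mm (grip there), with a darker 44 mm square lid (fixed on), 84 mm high in all. About 140 g. Origin: centre of its underside, z up. Loose. x and y are square to its side walls; at the start it is turned at most 0.2 rad from the wooden rack.
- seat_mill: Round cork disc, 66 mm across, 4 mm thick, on which the pepper mill stands at the start. Its origin is the centre of its underside, which lies on the rack's board. It stays fixed to the rack all the time, so it still shows where that pot stood at the start.
- seat_jar: Round cork disc, 64 mm across, 4 mm thick, on which the ceramic jar stands at the start. Its origin is the centre of its underside, which lies on the rack's board. It stays fixed to the rack all the time, so it still shows where that pot stood at the start.
- seat_shaker: Round cork disc, 56 mm across, 4 mm thick, on which the steel shaker stands at the start. Its origin is the centre of its underside, which lies on the rack's board. It stays fixed to the rack all the time, so it still shows where that pot stood at the start.
- seat_tin: Square piece of cork, 60 x 60 mm, 4 mm thick, on which the square tin stands at the start. Its origin is the centre of its underside, which lies on the rack's board. It stays fixed to the rack all the time, so it still shows where that pot stood at the start.
- rack: Low wooden spice rack, fixed, left or right of the caddy: board 304 (x) x 92 (y) x 12 mm, rims 20 mm high along both long sides. Origin: centre of its underside on the table; x runs along the row, away from the robot, within 0.3 rad of world x. The cork seats lie at x = -108, -36, 36, 108 mm, y = 0, in any order, tops 16 mm above the table; the pots stand within 3 mm of their centres.
- caddy: Steel caddy, fixed, empty at the start: open tray 292 (x) x 76 (y) mm with four compartments in a row, 68 x 68 mm inside, 4 mm walls; wall tops 18 mm, floors 6 mm above the table. Origin: centre of its underside on the table; x runs along the row, away from the robot, within 0.3 rad of world x. Compartment centres: x = -108, -36, 36, 108 mm, y = 0.

How it is judged:
By the outcome, as a careful person would: the job done as asked, in the order asked, and still so for the second after the job is handed in, with the robot touching nothing.
It also fails if it takes over 106 s, if anything falls off the work surface, if the arm or the gripper's body presses on something with over 40 N, if the wrist force passes 120 N, or if a joint passes its speed limit or range.

## Working session

There is one attempt and no reset: what is moved stays moved. The work goes in short steps, Python scripts to look and compute and a shell command to move; the robot and the scene stay as the last step left them, time stands still between calls to the robot, and variables do not carry over. Pictures are saved under pics/ and viewed, at most 14 in all, crops included, and the job is handed in when it is done.

```bash
ls; mkdir -p pics; python3 - <<'E'
from plant import r
import cv2,numpy as np
s=r.get_state();print({k:np.round(v,3).tolist() for k,v in s.items()},r.grip_depth)
for n in("top","side"):
    c=r.capture(n);cv2.imwrite(f"pics/{n}0.png",c["frame"][:,:,::-1]);np.savez(f"{n}0.npz",**c)
    print(n,c["fx"],c["cx"],c["cy"],np.round(c["cam_to_world"],3).tolist(),(c["z_map"]>0).mean())
E
```

```text
pics
{'time_s': 0.0, 'joints': [-53.051, 20.591, 0.634, -0.022, -70.133, -16.509], 'qd': [0.115, -0.088, -0.047, 0.006, 0.048, -0.093], 'joint_torque': [0.001, -58.272, 29.306, 6.997, 0.007, -0.0], 'tcp_pos': [0.236, -0.632, 0.226], 'eef_rot': [179.908, -0.006, -159.567], 'contact_force': [-0.047, 0.19, 0.975], 'moment': [-0.031, 0.024, -0.009], 'gripper_force': 0.0, 'gripper_width': 0.088} 0.0188
top 463.9480804834871 319.5697145221063 190.73189685407564 [[-0.043, -0.973, 0.225, 0.349], [-0.999, 0.043, -0.006, -0.025], [-0.004, -0.225, -0.974, 0.912], [0.0, 0.0, 0.0, 1.0]] 0.995953125
side 492.80642741022604 325.02663499691073 198.96240145461275 [[-0.973, -0.18, 0.148, 0.385], [-0.233, 0.745, -0.625, 0.571], [0.002, -0.643, -0.766, 0.772], [0.0, 0.0, 0.0, 1.0]] 0.99605078125
```

View pics/top0.png

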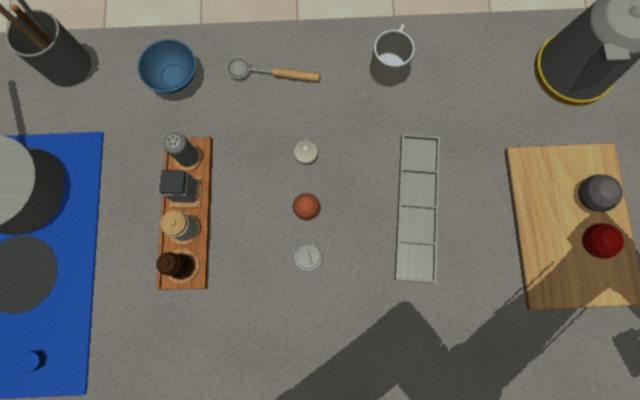

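View pics/side0.png

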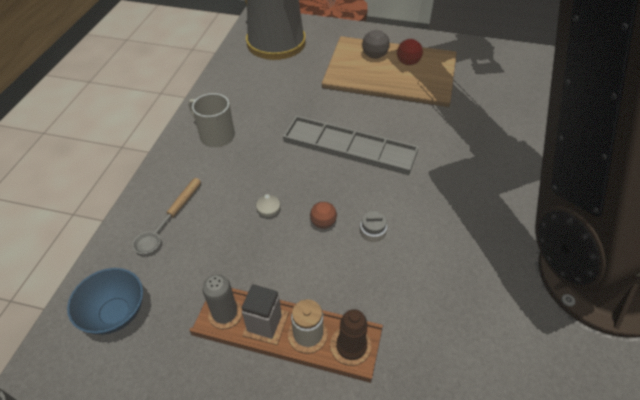

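The top view shows the rack at cols 160–212, rows 137–290. Going away from the robot it holds mill (175,265), jar (178,225), tin (175,183) and shaker (180,148). The caddy is empty at cols 396–438, rows 135–282. Small loose things lie between them near col 306, so I'll carry high. The side view agrees on the order.

```bash
cat > vis.py <<'E'
import cv2,numpy as np
def cloud(c):
    z=c["z_map"];v,u=np.mgrid[:400,:640]
    p=np.stack([(u-c["cx"])/c["fx"]*z,(v-c["cy"])/c["fy"]*z,z,np.ones_like(z)],-1)@np.array(c["cam_to_world"]).T
    p=p[...,:3];p[z<=0]=np.nan;return p
def rect(xy):
    (x,y),(w,h),a=cv2.minAreaRect(np.float32(xy)*1000)
    if w<h: w,h,a=h,w,a+90
    a=(a+90)%180-90
    return np.round([x,y,w,h,a],1)
E
python3 - <<'E'
from vis import *
for n in("top","side"):
    c=dict(np.load(n+"0.npz"));p=cloud(c);x,y,z=np.moveaxis(p,-1,0)
    hsv=cv2.cvtColor(c["frame"],cv2.COLOR_RGB2HSV)
    t=(x>.3)&(x<.8)&(abs(y)<.15);print(n,"table z",np.nanmedian(z[t]))
    # rack wood
    m=cv2.inRange(hsv,(3,90,50),(18,255,255))>0
    def comp(m,lab,yr):
        m=m&(x>.3)&(x<.8)&(y*yr>.1)&(abs(y)<.45)
        k,l,s,_=cv2.connectedComponentsWithStats(m.astype(np.uint8));
        i=1+np.argmax(s[1:,4]);q=p[l==i];print(n,lab,s[i].tolist(),rect(q[:,:2]),"z pct",np.round(np.nanpercentile(q[:,2],[2,25,50,75,98])*1000,1));return q
    comp(m&(z<.03),"rack",1)
    q=comp(z>.0035,"caddy",-1)
    q=comp((z>.011)&(z<.03),"caddywalls",-1)
    # pots
    k,l,s,ce=cv2.connectedComponentsWithStats(((z>.045)&(x>.3)&(x<.8)&(y>.15)&(y<.4)).astype(np.uint8))
    for i in range(1,k):
        if s[i,4]<60: continue
        q=p[l==i];zm=np.nanpercentile(q[:,2],98);
        print(n,"pot",s[i].tolist(),"top",round(zm*1000,1),"all",rect(q[:,:2]),"top12mm",rect(q[q[:,2]>zm-.012][:,:2]))
E
```

```text
top table z 0.0009787066895821095
top rack [156, 136, 56, 154, 4049] [529.6 237.8 304.4  96.9  -1.7] z pct [ 8.6 12.6 14.6 17.9 22.8]
top caddy [395, 134, 46, 150, 5817] [ 519.7 -225.3  302.2   85.6   -6.4] z pct [ 4.1  6.3  7.6 10.1 20.7]
top caddywalls [505, 146, 46, 164, 3548] [ 471.  -429.5  320.1   41.2    0. ] z pct [12.9 17.6 18.9 20.  22.2]
top pot [140, 76, 52, 16, 136] top 53.5 all [782.7 271.8 102.6  32.2  88.6] top12mm [782.7 271.8 102.6  32.2  88.6]
top pot [164, 132, 31, 31, 672] top 115.0 all [637.5 230.8  41.6  41.3  -1.8] top12mm [638.6 232.6  38.4  38.3 -34.8]
top pot [159, 169, 35, 31, 920] top 103.3 all [566.8 236.1  46.9  46.5  -5. ] top12mm [566.7 236.1  44.6  44.2  -4.7]
top pot [160, 210, 33, 29, 731] top 94.9 all [492.  234.3  47.3  47.1 -59.6] top12mm [493.  235.6  45.3  44.2 -12.6]
top pot [156, 252, 32, 25, 633] top 121.5 all [418.7 237.9  40.6  37.3 -41.5] top12mm [419.8 239.6  31.8  30.8 -65.7]
side table z 0.0010644224395964241
side rack [190, 289, 192, 92, 5535] [528.3 238.9 302.6  92.   -1.7] z pct [ 8.  12.5 14.5 17.7 22.5]
side caddy [283, 114, 136, 60, 3798] [ 519.4 -228.8  302.8  100.1   -6.7] z pct [ 4.2  6.7  8.4 14.8 20.6]
side caddywalls [322, 73, 130, 32, 1632] [ 467.7 -427.7  318.3   44.3   -0. ] z pct [11.7 17.4 18.8 20.  22. ]
side pot [102, 274, 42, 59, 213] top 52.6 all [782.5 272.1 106.5  35.  -90. ] top12mm [782.5 272.1 106.5  35.  -90. ]
side pot [203, 274, 33, 42, 1037] top 115.1 all [636.1 235.8  41.2  41.   -4.3] top12mm [636.8 234.8  39.4  38.7  43.8]
side pot [242, 284, 39, 48, 1377] top 102.6 all [565.3 239.3  46.5  46.5  85.3] top12mm [565.8 238.7  45.   44.6  -2.8]
side pot [292, 299, 32, 41, 1086] top 94.9 all [490.4 239.5  48.6  46.9  68.7] top12mm [491.  238.3  45.1  44.4  39.7]
side pot [339, 309, 29, 42, 968] top 120.7 all [417.7 244.7  40.6  36.9  24.8] top12mm [418.8 242.6  32.2  31.5  10.6]
```

```bash
python3 - <<'E'
from vis import *
for n in("top","side"):
    c=dict(np.load(n+"0.npz"));p=cloud(c);x,y,z=np.moveaxis(p,-1,0)
    reg=(x>.34)&(x<.70)&(y<-.15)&(y>-.31)
    m=(reg&(z>.0125)).astype(np.uint8)
    k,l,s,_=cv2.connectedComponentsWithStats(m,connectivity=8);i=1+np.argmax(s[1:,4])
    print(n,"walls",rect(p[l==i][:,:2]),s[i].tolist())
    # floors: bright blobs between the dark walls, rays onto z=6mm
    g=cv2.cvtColor(c["frame"],cv2.COLOR_RGB2GRAY)
    vs,us=np.where(reg);sl=(slice(vs.min(),vs.max()),slice(us.min(),us.max()))
    hull=np.zeros_like(m);h=cv2.convexHull(np.argwhere(l==i)[:,::-1].astype(np.int32));cv2.fillConvexPoly(hull,h,1)
    t,b=cv2.threshold(g[hull>0],0,255,cv2.THRESH_OTSU)
    f=((hull>0)&(g>t)).astype(np.uint8);f=cv2.morphologyEx(f,cv2.MORPH_OPEN,np.ones((3,3)))
    k,l2,s,ce=cv2.connectedComponentsWithStats(f,connectivity=4)
    T=c["cam_to_world"]
    for j in range(1,k):
        if s[j,4]<150: continue
        (u,v),wh,a=cv2.minAreaRect(np.argwhere(l2==j)[:,::-1].astype(np.float32))
        d=T[:3,:3]@np.array([(u-c["cx"])/c["fx"],(v-c["cy"])/c["fy"],1]);o=T[:3,3]
        P=o+d*(.006-o[2])/d[2];print(" floor",s[j,4],np.round([u,v],1),np.round(P*1000,1),"depth z",round(float(np.nanmedian(z[l2==j]))*1000,1))
    cv2.imwrite(f"pics/c_{n}.png",cv2.resize(c["frame"][sl][:,:,::-1],None,fx=4,fy=4,interpolation=0)[:600,:800])
E
```

```text
top walls [ 518.3 -222.3  293.4   77.1   -7.2] [395, 134, 45, 149, 1240]
 floor 1050 [418.  154.6] [ 624.7 -234.3    6. ] depth z 7.2
 floor 1119 [417.  189.3] [ 552.5 -225.7    6. ] depth z 7.2
 floor 2573 [417. 244.] [ 443.1 -215.8    6. ] depth z 7.2
side walls [ 516.1 -221.   293.    82.6   -7.2] [283, 115, 136, 57, 1154]
 floor 525 [305. 132.] [ 624.1 -237.9    6. ] depth z 7.5
 floor 549 [335.  139.6] [ 551.8 -229.3    6. ] depth z 7.4
 floor 1229 [381.5 152. ] [ 443.2 -214.9    6. ] depth z 7.4
```

View pics/c_top.png

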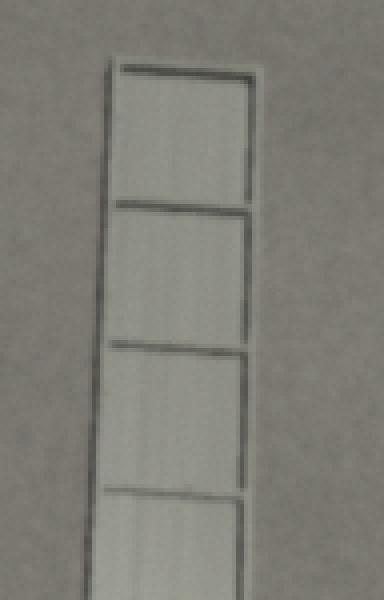

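The crop shows the caddy's four equal cells in one row, with the outline fitting 293×77 mm at −7.2°. Side-view floor centres are biased by the near wall, so I weight the top view.

```bash
cat > go.py <<'E'
# usage: python3 go.py x y z yaw [x y z yaw ...] (mm, deg): shifts/turns along tool axes from the present pose
import sys,numpy as np
from plant import r
from scipy.spatial.transform import Rotation as R
s=r.get_state();p=np.array(s["tcp_pos"]);A=R.from_euler("xyz",s["eef_rot"],degrees=True)
a=np.array(sys.argv[1:],float).reshape(-1,4)
print("t",round(s["time_s"],2),"tcp",np.round(p*1000,1),"rot",np.round(s["eef_rot"],1),"F",np.round(s["contact_force"],1),"w",round(s["gripper_width"]*1000,1),"j",np.round(s["joints"],0))
for x,y,z,w in a:
    T=R.from_euler("xyz",[180,0,w],degrees=True)
    print(np.round(A.inv().apply(np.array([x,y,z])/1000-p),4),np.round((A.inv()*T).as_rotvec(degrees=True),2))
E
python3 go.py 500 -200 240 -170 419.3 241.3 220 -181.7
```

```text
t 0.1 tcp [ 235.6 -632.1  225.7] rot [ 179.9   -0.  -159.6] F [-0.2  0.4  0.1] w 87.4 j [-53.  21.   1.  -0. -70. -17.]
[-0.3986  0.3126 -0.0139] [ 8.000e-02 -1.000e-02  1.043e+01]
[-0.4771  0.7543  0.0068] [ 8.000e-02 -2.000e-02  2.213e+01]
```

The manual's scale: shifts go in shares of 0.8 m and turns go in shares of 360 degrees. Converting my numbers, -0.35 m / 0.8 = -0.4375, -0.321 m / 0.8 = -0.4013, 10.4 degrees / 360 = 0.0289.

```bash
python3 -m pendant '{"x":[-0.0125, -0.0438, -0.0813, -0.1213, -0.1613, -0.2013, -0.2413, -0.2813, -0.3213, -0.3613, -0.4013, -0.4375], "y":[0.01, 0.0338, 0.0638, 0.095, 0.1263, 0.1575, 0.1888, 0.2213, 0.2525, 0.2838, 0.315, 0.35], "z":[0, 0, -0.0025, -0.005, -0.0075, -0.01, -0.0125, -0.0138, -0.015, -0.0163, -0.0175, -0.0175], "rx":[0, 0, 0, 0, 0, 0, 0, 0, 0, 0, 0, 0], "ry":[0, 0, 0, 0, 0, 0, 0, 0, 0, 0, 0, 0], "rz":[0, 0.0028, 0.0056, 0.0083, 0.0111, 0.0139, 0.0167, 0.0194, 0.0222, 0.025, 0.0278, 0.0289]}' 0.088
python3 -m pendant '{"x":[-0.0375, -0.0563, -0.0688, -0.075, -0.0825, -0.0888, -0.095, -0.1, -0.1038], "y":[0.0313, 0.075, 0.125, 0.175, 0.225, 0.275, 0.325, 0.375, 0.4125], "z":[0, 0, 0, 0, 0, 0, 0, 0, 0], "rx":[0, 0, 0, 0, 0, 0, 0, 0, 0], "ry":[0, 0, 0, 0, 0, 0, 0, 0, 0], "rz":[0, 0.0028, 0.0056, 0.0083, 0.0111, 0.0139, 0.0167, 0.0194, 0.0222]}'
python3 go.py 419.3 241.3 200 -181.7
```

```text
time_s: 1.1
tcp_pos: [0.4667, -0.2456, 0.2408]
eef_rot: [-180.0, 0.0, -170.0]
contact_force: [0.8, -0.2, 0.3]
gripper_width: 0.0878
gripper_force: 0.0
time_s: 1.85
tcp_pos: [0.489, 0.0944, 0.2406]
eef_rot: [180.0, 0.0, -177.9]
contact_force: [0.7, -0.2, -0.4]
gripper_width: 0.0878
gripper_force: 0.0
t 1.85 tcp [489.   94.4 240.6] rot [ 180.     0.  -177.9] F [ 0.7 -0.2 -0.4] w 87.8 j [  34.    3.  -20.   -0.  -67. -121.]
[0.0644 0.1492 0.0407] [0.04 0.02 3.76]
```

Converted, 0.1492 m / 0.8 = 0.1865, 0.149 m / 0.8 = 0.1863, 3.8 degrees / 360 = 0.0106.

```bash
python3 -m pendant '{"x":[0.015, 0.035, 0.055, 0.0725, 0.08, 0.0805, 0.0805], "y":[0.035, 0.0813, 0.1275, 0.1688, 0.1863, 0.1865, 0.1865], "z":[0.0063, 0.0188, 0.0313, 0.0438, 0.0513, 0.0513, 0.0513], "rx":[0, 0, 0, 0, 0, 0, 0], "ry":[0, 0, 0, 0, 0, 0, 0], "rz":[0.0028, 0.0056, 0.0083, 0.0106, 0.0106, 0.0106, 0.0106]}'
python3 go.py 419.3 241.3 58 -181.7
```

```text
time_s: 2.43
tcp_pos: [0.4193, 0.2389, 0.1992]
eef_rot: [-180.0, -0.0, 178.4]
contact_force: [0.4, -0.1, -0.8]
gripper_width: 0.0877
gripper_force: 0.0
t 2.43 tcp [419.3 238.9 199.2] rot [-180.    -0.   178.4] F [ 0.4 -0.1 -0.8] w 87.7 j [  53.    3.  -25.   -0.  -61. -145.]
[-0.      0.0025  0.1412] [-0.05 -0.04  0.09]
```

Converted, 0.141 m / 0.8 = 0.1763, 0.138 m / 0.8 = 0.1725.

```bash
python3 -m pendant '{"x":[0, 0, 0, 0, 0, 0, 0, 0, 0], "y":[0, 0, 0, 0, 0, 0, 0, 0, 0], "z":[0.0125, 0.0438, 0.075, 0.1063, 0.1375, 0.16, 0.1725, 0.1763, 0.1763], "rx":[0, 0, 0, 0, 0, 0, 0, 0, 0], "ry":[0, 0, 0, 0, 0, 0, 0, 0, 0], "rz":[0, 0, 0, 0, 0, 0, 0, 0, 0]}'
python3 go.py 419.3 241.3 58 -181.7; python3 -c "
from plant import r;import cv2
c=r.capture('side');cv2.imwrite('pics/g1.png',cv2.resize(c['frame'][200:400,150:450,::-1],None,fx=2.5,fy=2.5))"
```

```text
time_s: 3.18
tcp_pos: [0.4204, 0.237, 0.0577]
eef_rot: [-179.9, -0.1, 178.2]
contact_force: [0.3, 0.2, -0.1]
gripper_width: 0.0877
gripper_force: 0.0
t 3.18 tcp [420.4 237.   57.7] rot [-1.799e+02 -1.000e-01  1.782e+02] F [ 0.3  0.2 -0.1] w 87.7 j [  53.   13.  -36.   -0.  -41. -145.]
[ 0.0012  0.0042 -0.0003] [-0.09 -0.06 -0.14]
```

View pics/g1.png

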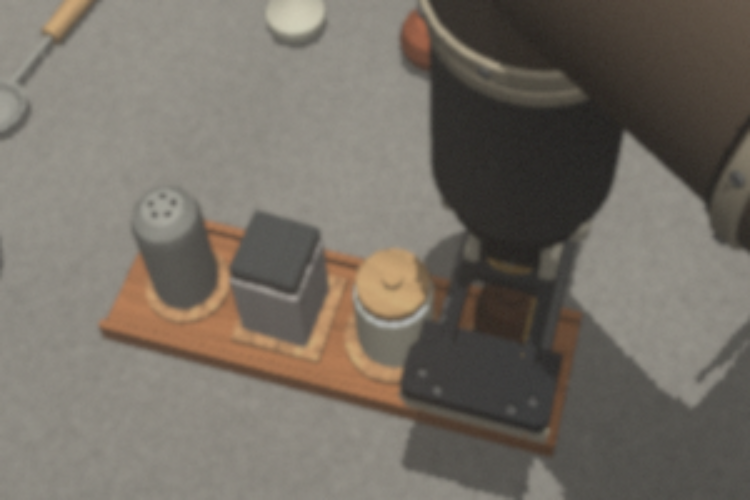

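The mill stands between the open fingers (crop about 500,310), with the body clear of the jar (390,300). Next I trim and close.

```bash
python3 -m pendant '{"x":[0.0013, 0.0013, 0.0013], "y":[0.0025, 0.005, 0.005], "z":[0, 0, 0], "rx":[0, 0, 0], "ry":[0, 0, 0], "rz":[0, 0, 0]}'
python3 -m pendant '{"x":[0, 0, 0, 0, 0, 0, 0, 0], "y":[0, 0, 0, 0, 0, 0, 0, 0], "z":[0, 0, 0, 0, 0, 0, 0, 0], "rx":[0, 0, 0, 0, 0, 0, 0, 0], "ry":[0, 0, 0, 0, 0, 0, 0, 0], "rz":[0, 0, 0, 0, 0, 0, 0, 0]}' 0.03 25
python3 go.py 624.7 -236.3 190 -187.1
```

```text
time_s: 3.48
tcp_pos: [0.42, 0.2432, 0.0594]
eef_rot: [179.9, 0.1, 178.3]
contact_force: [0.2, 0.5, -0.3]
gripper_width: 0.088
gripper_force: 0.0
time_s: 4.15
tcp_pos: [0.4195, 0.2423, 0.0585]
eef_rot: [-180.0, -0.0, 178.2]
contact_force: [1.1, 0.7, -0.3]
gripper_width: 0.0415
gripper_force: 25.0
t 4.15 tcp [419.5 242.3  58.5] rot [-180.    -0.   178.2] F [ 1.1  0.7 -0.3] w 41.5 j [  53.   13.  -35.    0.  -41. -145.]
[-0.2198 -0.4721 -0.1314] [-0.01 -0.01  5.34]
```

Converted, -0.131 m / 0.8 = -0.1638, -0.128 m / 0.8 = -0.16, 2 degrees / 360 = 0.0056.

```bash
python3 -m pendant '{"x":[0, 0, 0, 0, 0, 0, 0, -0.0038, -0.0113, -0.025, -0.04, -0.0563], "y":[0, 0, 0, 0, 0, 0, 0, -0.0075, -0.025, -0.0525, -0.085, -0.12], "z":[-0.0075, -0.0225, -0.045, -0.07, -0.095, -0.12, -0.14, -0.1525, -0.16, -0.1638, -0.1638, -0.1638], "rx":[0, 0, 0, 0, 0, 0, 0, 0, 0, 0, 0, 0], "ry":[0, 0, 0, 0, 0, 0, 0, 0, 0, 0, 0, 0], "rz":[0, 0, 0, 0, 0, 0, 0, 0, 0, 0.0028, 0.0042, 0.0056]}'
python3 -m pendant '{"x":[-0.0163, -0.0325, -0.0488, -0.065, -0.0813, -0.0975, -0.1138, -0.13, -0.1463, -0.1625, -0.1775, -0.1913], "y":[-0.035, -0.07, -0.105, -0.14, -0.175, -0.21, -0.245, -0.28, -0.315, -0.35, -0.3825, -0.41], "z":[0, 0, 0, 0, 0, 0, 0, 0, 0, 0, 0, 0], "rx":[0, 0, 0, 0, 0, 0, 0, 0, 0, 0, 0, 0], "ry":[0, 0, 0, 0, 0, 0, 0, 0, 0, 0, 0, 0], "rz":[0, 0.0014, 0.0028, 0.0042, 0.0056, 0.0069, 0.0083, 0.0092, 0.0092, 0.0092, 0.0092, 0.0092]}'
python3 go.py 624.7 -236.3 190 -187.1
```

```text
time_s: 5.15
tcp_pos: [0.4615, 0.144, 0.1897]
eef_rot: [180.0, -0.0, 176.3]
contact_force: [0.2, 0.0, -1.9]
gripper_width: 0.0412
gripper_force: 25.0
time_s: 6.15
tcp_pos: [0.5924, -0.1946, 0.1889]
eef_rot: [-180.0, -0.1, 172.9]
contact_force: [0.1, 0.2, -1.3]
gripper_width: 0.0417
gripper_force: 25.0
t 6.15 tcp [ 592.4 -194.6  188.9] rot [-1.800e+02 -1.000e-01  1.729e+02] F [ 0.1  0.2 -1.3] w 41.7 j [ -0.  17.  -9.  -0. -64. -97.]
[-0.0372 -0.0374 -0.0012] [-0.   -0.08 -0.01]
```

Converted, 0.097 m / 0.8 = 0.1213, 0.093 m / 0.8 = 0.1163.

```bash
python3 -m pendant '{"x":[-0.0163, -0.0313, -0.0425, -0.0463, -0.0463, -0.0463, -0.0463, -0.0463, -0.0463, -0.0463, -0.0463, -0.0463], "y":[-0.0163, -0.0313, -0.0425, -0.0463, -0.0463, -0.0463, -0.0463, -0.0463, -0.0463, -0.0463, -0.0463, -0.0463], "z":[0, 0, 0, 0.0025, 0.0125, 0.0313, 0.0563, 0.0813, 0.1038, 0.1163, 0.1213, 0.1213], "rx":[0, 0, 0, 0, 0, 0, 0, 0, 0, 0, 0, 0], "ry":[0, 0, 0, 0, 0, 0, 0, 0, 0, 0, 0, 0], "rz":[0, 0, 0, 0, 0, 0, 0, 0, 0, 0, 0, 0]}'
python3 go.py 624.7 -236.3 48.5 -187.1
```

```text
time_s: 7.15
tcp_pos: [0.6241, -0.2331, 0.0915]
eef_rot: [180.0, -0.1, 173.0]
contact_force: [0.5, 0.2, -1.8]
gripper_width: 0.0418
gripper_force: 25.0
t 7.15 tcp [ 624.1 -233.1   91.5] rot [ 1.80e+02 -1.00e-01  1.73e+02] F [ 0.5  0.2 -1.8] w 41.8 j [ -4.  26. -10.  -0. -54. -93.]
[-0.0011 -0.0031  0.043 ] [ 0.   -0.12  0.06]
```

Converted, 0.039 m / 0.8 = 0.0488, 0.038 m / 0.8 = 0.0475.

```bash
python3 -m pendant '{"x":[0, -0.0013, -0.0013, -0.0013, -0.0013, -0.0013, -0.0013], "y":[-0.0013, -0.0025, -0.0038, -0.0038, -0.0038, -0.0038, -0.0038], "z":[0.0063, 0.0188, 0.0313, 0.0413, 0.0475, 0.0488, 0.0488], "rx":[0, 0, 0, 0, 0, 0, 0], "ry":[0, 0, 0, 0, 0, 0, 0], "rz":[0, 0, 0, 0, 0, 0, 0]}'
python3 -m pendant '{"x":[0, 0, 0, 0], "y":[0, 0, 0, 0], "z":[0.0013, 0.0025, 0.0038, 0.0038], "rx":[0, 0, 0, 0], "ry":[0, 0, 0, 0], "rz":[0, 0, 0, 0]}'
python3 go.py 624.7 -236.3 48.5 -187.1
```

```text
time_s: 7.73
tcp_pos: [0.6252, -0.2367, 0.0529]
eef_rot: [-180.0, -0.1, 172.9]
contact_force: [0.4, -0.6, -0.9]
gripper_width: 0.0414
gripper_force: 25.0
time_s: 8.07
tcp_pos: [0.6256, -0.2366, 0.0507]
eef_rot: [180.0, 0.0, 172.9]
contact_force: [-0.1, 0.0, -1.6]
gripper_width: 0.0415
gripper_force: 25.0
t 8.07 tcp [ 625.6 -236.6   50.7] rot [180.    0.  172.9] F [-0.1  0.  -1.6] w 41.5 j [ -4.  28. -12.  -0. -50. -93.]
[0.0009 0.0002 0.0022] [0.   0.02 0.04]
```

Converted, 0.002 m / 0.8 = 0.0025, 0.001 m / 0.8 = 0.0013.

```bash
python3 -m pendant '{"x":[0.0006, 0.0013, 0.0013], "y":[0, 0, 0], "z":[0.0013, 0.0025, 0.0025], "rx":[0, 0, 0], "ry":[0, 0, 0], "rz":[0, 0, 0]}'
python3 -m pendant '{"x":[0, 0, 0], "y":[0, 0, 0], "z":[0.0006, 0.0013, 0.0013], "rx":[0, 0, 0], "ry":[0, 0, 0], "rz":[0, 0, 0]}'; python3 -c "
from plant import r;import cv2
c=r.capture('side');cv2.imwrite('pics/p1.png',cv2.resize(c['frame'][80:230,230:430,::-1],None,fx=3,fy=3))"
```

```text
time_s: 8.32
tcp_pos: [0.6246, -0.2365, 0.0486]
eef_rot: [-180.0, 0.0, 172.9]
contact_force: [0.2, 0.7, -0.9]
gripper_width: 0.0417
gripper_force: 25.0
time_s: 8.57
tcp_pos: [0.6247, -0.2366, 0.0485]
eef_rot: [-180.0, 0.0, 173.0]
contact_force: [-1.0, 0.5, 5.4]
gripper_width: 0.0416
gripper_force: 25.0
```

View pics/p1.png

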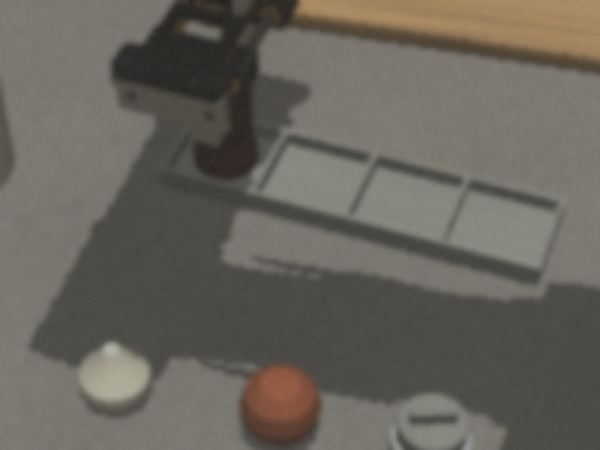

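The mill's foot sits inside the far compartment (crop 225,155), and the force rose to 5 N at the expected height, so it's on the floor. I'll release and rise.

Converted, -0.13 m / 0.8 = -0.1625, -0.11 m / 0.8 = -0.1375.

```bash
python3 -m pendant '{"x":[0, 0, 0, 0, 0, 0, 0, 0, 0, 0, 0, 0], "y":[0, 0, 0, 0, 0, 0, 0, 0, 0, 0, 0, 0], "z":[0, 0, 0, 0, 0, -0.0063, -0.0313, -0.0688, -0.1063, -0.1375, -0.1563, -0.1625], "rx":[0, 0, 0, 0, 0, 0, 0, 0, 0, 0, 0, 0], "ry":[0, 0, 0, 0, 0, 0, 0, 0, 0, 0, 0, 0], "rz":[0, 0, 0, 0, 0, 0, 0, 0, 0, 0, 0, 0]}' 0.088
python3 go.py 492 237 180 -181.7
```

```text
time_s: 9.62
tcp_pos: [0.626, -0.2369, 0.1816]
eef_rot: [-180.0, 0.3, 173.0]
contact_force: [-0.4, -0.8, 0.1]
gripper_width: 0.0877
gripper_force: 0.0
t 9.62 tcp [ 626.  -236.9  181.6] rot [-180.     0.3  173. ] F [-0.4 -0.8  0.1] w 87.7 j [ -4.  21.  -4.   0. -64. -93.]
[1.911e-01 4.539e-01 4.000e-04] [-0.04  0.31 -5.34]
```

Converted, 0.403 m / 0.8 = 0.5038, 0.371 m / 0.8 = 0.4638, -5.3 degrees / 360 = -0.0147.

```bash
python3 -m pendant '{"x":[0.01, 0.0275, 0.0463, 0.065, 0.0838, 0.1025, 0.1213, 0.14, 0.1588, 0.1775, 0.1963, 0.2125], "y":[0.0238, 0.0663, 0.11, 0.1538, 0.1975, 0.2413, 0.285, 0.3288, 0.3738, 0.4188, 0.4638, 0.5038], "z":[0, 0, 0, 0, 0, 0, 0, 0, 0, 0, 0, 0], "rx":[0, 0, 0, 0, 0, 0, 0, 0, 0, 0, 0, 0], "ry":[0, 0, 0, 0, 0, 0, 0, 0, 0, 0, 0, 0], "rz":[0, 0, -0.0014, -0.0028, -0.0042, -0.0056, -0.0069, -0.0083, -0.0097, -0.0111, -0.0125, -0.0147]}'
python3 -m pendant '{"x":[0.015, 0.0225, 0.0263, 0.0263, 0.0263], "y":[0.035, 0.055, 0.0625, 0.0625, 0.0625], "z":[0, 0, 0, 0, 0], "rx":[0, 0, 0, 0, 0], "ry":[0, 0, 0, 0, 0], "rz":[0, 0, 0, 0, 0]}'
python3 go.py 492 237 100 -181.7
```

```text
time_s: 10.62
tcp_pos: [0.5041, 0.1862, 0.1773]
eef_rot: [-180.0, -0.0, 178.3]
contact_force: [0.3, 0.6, 0.4]
gripper_width: 0.0877
gripper_force: 0.0
time_s: 11.03
tcp_pos: [0.4856, 0.2346, 0.1772]
eef_rot: [-180.0, -0.0, 178.3]
contact_force: [0.1, -0.3, 0.1]
gripper_width: 0.0873
gripper_force: 0.0
t 11.03 tcp [485.6 234.6 177.2] rot [-180.    -0.   178.3] F [ 0.1 -0.3  0.1] w 87.3 j [  47.   10.  -21.   -0.  -59. -138.]
[-0.0063  0.0027  0.0772] [-0.04 -0.04 -0.02]
```

Converted, 0.14 m / 0.8 = 0.175, 0.136 m / 0.8 = 0.17.

```bash
python3 -m pendant '{"x":[-0.005, -0.0081, -0.0081, -0.0081, -0.0081, -0.0081, -0.0081, -0.0081, -0.0081, -0.0081, -0.0081], "y":[0.0025, 0.0031, 0.0031, 0.0031, 0.0031, 0.0031, 0.0031, 0.0031, 0.0031, 0.0031, 0.0031], "z":[0, 0.01, 0.035, 0.0663, 0.1, 0.1313, 0.1563, 0.17, 0.175, 0.175, 0.175], "rx":[0, 0, 0, 0, 0, 0, 0, 0, 0, 0, 0], "ry":[0, 0, 0, 0, 0, 0, 0, 0, 0, 0, 0], "rz":[0, 0, 0, 0, 0, 0, 0, 0, 0, 0, 0]}'
python3 go.py 492 237 37 -181.7
```

```text
time_s: 11.95
tcp_pos: [0.493, 0.2369, 0.0377]
eef_rot: [-180.0, 0.0, 178.2]
contact_force: [0.1, 0.2, 0.7]
gripper_width: 0.0877
gripper_force: 0.0
t 11.95 tcp [493.  236.9  37.7] rot [-180.     0.   178.2] F [0.1 0.2 0.7] w 87.7 j [  46.   20.  -29.    0.  -41. -138.]
[0.001  0.0001 0.0007] [-0.01  0.01 -0.1 ]
```

```bash
python3 -m pendant '{"x":[0, 0, 0, 0, 0, 0, 0, 0], "y":[0, 0, 0, 0, 0, 0, 0, 0], "z":[0, 0, 0, 0, 0, 0, 0, 0], "rx":[0, 0, 0, 0, 0, 0, 0, 0], "ry":[0, 0, 0, 0, 0, 0, 0, 0], "rz":[0, 0, 0, 0, 0, 0, 0, 0]}' 0.035 28
python3 go.py 553.2 -227.4 170 -187.1
```

```text
time_s: 12.62
tcp_pos: [0.4925, 0.2374, 0.0378]
eef_rot: [180.0, 0.0, 178.3]
contact_force: [-1.2, 0.3, 1.9]
gripper_width: 0.0496
gripper_force: 28.0
t 12.62 tcp [492.5 237.4  37.8] rot [180.    0.  178.3] F [-1.2  0.3  1.9] w 49.6 j [  46.   20.  -29.    0.  -41. -138.]
[-0.0749 -0.4627 -0.1323] [0.01 0.01 5.35]
```

Converted, -0.131 m / 0.8 = -0.1638, -0.128 m / 0.8 = -0.16, 2 degrees / 360 = 0.0056.

```bash
python3 -m pendant '{"x":[0, 0, 0, 0, 0, 0, 0, 0, -0.0025, -0.0075, -0.0138, -0.02], "y":[0, 0, 0, 0, 0, 0, 0, -0.005, -0.02, -0.0488, -0.0838, -0.1213], "z":[-0.0075, -0.0225, -0.045, -0.07, -0.095, -0.12, -0.14, -0.1525, -0.16, -0.1638, -0.1638, -0.1638], "rx":[0, 0, 0, 0, 0, 0, 0, 0, 0, 0, 0, 0], "ry":[0, 0, 0, 0, 0, 0, 0, 0, 0, 0, 0, 0], "rz":[0, 0, 0, 0, 0, 0, 0, 0, 0, 0.0028, 0.0042, 0.0056]}'
python3 -m pendant '{"x":[-0.0063, -0.0125, -0.0188, -0.025, -0.0313, -0.0375, -0.0438, -0.05, -0.0563, -0.0625, -0.0675, -0.0713], "y":[-0.0388, -0.0775, -0.1163, -0.155, -0.1938, -0.2325, -0.2713, -0.31, -0.3488, -0.3863, -0.42, -0.4438], "z":[0, 0, 0, 0, 0, 0, 0, 0, 0, 0, 0, 0], "rx":[0, 0, 0, 0, 0, 0, 0, 0, 0, 0, 0, 0], "ry":[0, 0, 0, 0, 0, 0, 0, 0, 0, 0, 0, 0], "rz":[0, 0.0014, 0.0028, 0.0042, 0.0056, 0.0069, 0.0083, 0.0092, 0.0092, 0.0092, 0.0092, 0.0092]}'
python3 go.py 553.2 -227.4 165 -187.1
```

```text
time_s: 13.62
tcp_pos: [0.5049, 0.1384, 0.1681]
eef_rot: [-180.0, -0.1, 176.3]
contact_force: [1.2, -0.0, -1.4]
gripper_width: 0.0498
gripper_force: 28.0
time_s: 14.62
tcp_pos: [0.5377, -0.2209, 0.1676]
eef_rot: [-180.0, -0.1, 172.9]
contact_force: [0.1, -0.2, -0.8]
gripper_width: 0.0495
gripper_force: 28.0
t 14.62 tcp [ 537.7 -220.9  167.6] rot [-1.800e+02 -1.000e-01  1.729e+02] F [ 0.1 -0.2 -0.8] w 49.5 j [ -3.  14. -16.  -0. -60. -94.]
[-0.0162 -0.0045  0.0025] [-0.   -0.12 -0.05]
```

Converted, 0.1 m / 0.8 = 0.125, 0.097 m / 0.8 = 0.1213.

```bash
python3 -m pendant '{"x":[-0.0075, -0.0163, -0.02, -0.02, -0.02, -0.02, -0.02, -0.02, -0.02, -0.02, -0.02], "y":[-0.0013, -0.0025, -0.0025, -0.0025, -0.0025, -0.0025, -0.0025, -0.0025, -0.0025, -0.0025, -0.0025], "z":[0, 0, 0.005, 0.0188, 0.0413, 0.0663, 0.0913, 0.11, 0.1213, 0.125, 0.125], "rx":[0, 0, 0, 0, 0, 0, 0, 0, 0, 0, 0], "ry":[0, 0, 0, 0, 0, 0, 0, 0, 0, 0, 0], "rz":[0, 0, 0, 0, 0, 0, 0, 0, 0, 0, 0]}'
python3 go.py 553.2 -227.4 27.8 -187.1
```

```text
time_s: 15.53
tcp_pos: [0.5542, -0.2215, 0.0676]
eef_rot: [-180.0, -0.1, 173.0]
contact_force: [-0.0, -0.2, -2.3]
gripper_width: 0.0496
gripper_force: 28.0
t 15.53 tcp [ 554.2 -221.5   67.6] rot [-1.80e+02 -1.00e-01  1.73e+02] F [-0.  -0.2 -2.3] w 49.6 j [ -3.  22. -21.  -0. -48. -94.]
[ 0.0002 -0.006   0.0398] [-0.   -0.1   0.09]
```

Converted, 0.038 m / 0.8 = 0.0475, 0.037 m / 0.8 = 0.0463.

```bash
python3 -m pendant '{"x":[0, 0, 0, 0, 0, 0, 0, 0, 0], "y":[-0.0038, -0.0075, -0.0075, -0.0075, -0.0075, -0.0075, -0.0075, -0.0075, -0.0075], "z":[0, 0.0063, 0.0188, 0.0313, 0.04, 0.045, 0.0463, 0.0475, 0.0475], "rx":[0, 0, 0, 0, 0, 0, 0, 0, 0], "ry":[0, 0, 0, 0, 0, 0, 0, 0, 0], "rz":[0, 0, 0, 0, 0, 0, 0, 0, 0]}'
python3 -m pendant '{"x":[0, 0, 0, 0], "y":[0, 0, 0, 0], "z":[0.0006, 0.0013, 0.0019, 0.0019], "rx":[0, 0, 0, 0], "ry":[0, 0, 0, 0], "rz":[0, 0, 0, 0]}'
python3 go.py 553.2 -227.4 27.8 -187.1
```

```text
time_s: 16.28
tcp_pos: [0.5541, -0.228, 0.0304]
eef_rot: [-180.0, -0.0, 173.0]
contact_force: [0.3, 0.3, -1.9]
gripper_width: 0.0493
gripper_force: 28.0
time_s: 16.62
tcp_pos: [0.554, -0.228, 0.0292]
eef_rot: [180.0, 0.0, 172.9]
contact_force: [-0.6, -0.2, -1.2]
gripper_width: 0.0497
gripper_force: 28.0
t 16.62 tcp [ 554.  -228.    29.2] rot [180.    0.  172.9] F [-0.6 -0.2 -1.2] w 49.7 j [ -4.  25. -22.  -0. -43. -93.]
[0.0009 0.0005 0.0014] [0.   0.02 0.04]
```

Converted, 0.0015 m / 0.8 = 0.0019, 0.001 m / 0.8 = 0.0013.

```bash
python3 -m pendant '{"x":[0, 0, 0, 0], "y":[0, 0, 0, 0], "z":[0.0006, 0.0013, 0.0019, 0.0019], "rx":[0, 0, 0, 0], "ry":[0, 0, 0, 0], "rz":[0, 0, 0, 0]}'
python3 -m pendant '{"x":[0, 0, 0], "y":[0, 0, 0], "z":[0.0005, 0.001, 0.001], "rx":[0, 0, 0], "ry":[0, 0, 0], "rz":[0, 0, 0]}'
```

```text
time_s: 16.95
tcp_pos: [0.5541, -0.2281, 0.0278]
eef_rot: [-180.0, 0.0, 173.0]
contact_force: [-1.0, 0.4, 1.0]
gripper_width: 0.0496
gripper_force: 28.0
time_s: 17.2
tcp_pos: [0.5541, -0.2281, 0.0277]
eef_rot: [-180.0, 0.0, 173.0]
contact_force: [-4.1, 2.4, 8.2]
gripper_width: 0.0496
gripper_force: 28.0
```

Converted, -0.152 m / 0.8 = -0.19, -0.14 m / 0.8 = -0.175.

```bash
python3 -m pendant '{"x":[0, 0, 0, 0, 0, 0, 0, 0, 0, 0, 0, 0], "y":[0, 0, 0, 0, 0, 0, 0, 0, 0, 0, 0, 0], "z":[0, 0, 0, 0, 0, -0.0063, -0.0313, -0.0688, -0.1063, -0.1438, -0.175, -0.19], "rx":[0, 0, 0, 0, 0, 0, 0, 0, 0, 0, 0, 0], "ry":[0, 0, 0, 0, 0, 0, 0, 0, 0, 0, 0, 0], "rz":[0, 0, 0, 0, 0, 0, 0, 0, 0, 0, 0, 0]}' 0.088
python3 go.py 566.3 237.4 180 -184
```

```text
time_s: 18.2
tcp_pos: [0.5554, -0.2286, 0.1832]
eef_rot: [-180.0, 0.3, 173.0]
contact_force: [-0.1, -0.6, 0.1]
gripper_width: 0.0877
gripper_force: 0.0
t 18.2 tcp [ 555.4 -228.6  183.2] rot [-180.     0.3  173. ] F [-0.1 -0.6  0.1] w 87.7 j [ -4.  15. -13.   0. -62. -93.]
[0.0463 0.4638 0.0027] [-0.05  0.3  -3.03]
```

Converted, 0.403 m / 0.8 = 0.5038, 0.016 m / 0.8 = 0.02, -3 degrees / 360 = -0.0083.

```bash
python3 -m pendant '{"x":[0.0025, 0.0063, 0.0113, 0.015, 0.02, 0.0238, 0.0288, 0.0325, 0.0375, 0.0425, 0.0463, 0.05], "y":[0.0238, 0.0663, 0.11, 0.1538, 0.1975, 0.2413, 0.285, 0.3288, 0.3738, 0.4188, 0.4638, 0.5038], "z":[0, 0, 0, 0, 0, 0, 0, 0, 0, 0, 0, 0], "rx":[0, 0, 0, 0, 0, 0, 0, 0, 0, 0, 0, 0], "ry":[0, 0, 0, 0, 0, 0, 0, 0, 0, 0, 0, 0], "rz":[0, 0, -0.0014, -0.0028, -0.0042, -0.0056, -0.0069, -0.0083, -0.0083, -0.0083, -0.0083, -0.0083]}'
python3 -m pendant '{"x":[0.0038, 0.0063, 0.0075, 0.0075, 0.0075], "y":[0.0375, 0.0625, 0.075, 0.0763, 0.0763], "z":[0, 0, 0, 0, 0], "rx":[0, 0, 0, 0, 0], "ry":[0, 0, 0, 0, 0], "rz":[0, 0, 0, 0, 0]}'
python3 go.py 566.3 237.4 100 -184
```

```text
time_s: 19.2
tcp_pos: [0.5636, 0.179, 0.1793]
eef_rot: [180.0, 0.0, 176.0]
contact_force: [0.1, -0.1, -0.2]
gripper_width: 0.0875
gripper_force: 0.0
time_s: 19.62
tcp_pos: [0.5619, 0.2381, 0.1787]
eef_rot: [-180.0, -0.0, 176.0]
contact_force: [-0.2, -0.4, 0.5]
gripper_width: 0.0876
gripper_force: 0.0
t 19.62 tcp [561.9 238.1 178.7] rot [-180.   -0.  176.] F [-0.2 -0.4  0.5] w 87.6 j [  41.   16.  -12.   -0.  -62. -135.]
[-0.0044 -0.0004  0.0787] [-0.02 -0.02 -0.01]
```

Converted, 0.1365 m / 0.8 = 0.1706, 0.133 m / 0.8 = 0.1663.

```bash
python3 -m pendant '{"x":[-0.005, -0.0056, -0.0056, -0.0056, -0.0056, -0.0056, -0.0056, -0.0056, -0.0056, -0.0056, -0.0056], "y":[-0.0013, -0.0019, -0.0019, -0.0019, -0.0019, -0.0019, -0.0019, -0.0019, -0.0019, -0.0019, -0.0019], "z":[0, 0.01, 0.035, 0.0663, 0.1, 0.1313, 0.1538, 0.1663, 0.1706, 0.1706, 0.1706], "rx":[0, 0, 0, 0, 0, 0, 0, 0, 0, 0, 0], "ry":[0, 0, 0, 0, 0, 0, 0, 0, 0, 0, 0], "rz":[0, 0, 0, 0, 0, 0, 0, 0, 0, 0, 0]}'
python3 go.py 566.3 237.4 42 -184
```

```text
time_s: 20.53
tcp_pos: [0.5672, 0.2362, 0.0431]
eef_rot: [180.0, 0.1, 175.9]
contact_force: [0.4, -0.0, -0.5]
gripper_width: 0.0875
gripper_force: 0.0
t 20.53 tcp [567.2 236.2  43.1] rot [1.800e+02 1.000e-01 1.759e+02] F [ 0.4 -0.  -0.5] w 87.5 j [  41.   25.  -20.    0.  -46. -135.]
[0.001  0.0011 0.0011] [ 0.03  0.06 -0.07]
```

Converted, 0.001 m / 0.8 = 0.0013.

```bash
python3 -m pendant '{"x":[0.0013, 0.0013, 0.0013, 0.0013, 0.0013, 0.0013, 0.0013, 0.0013], "y":[0.0013, 0.0013, 0.0013, 0.0013, 0.0013, 0.0013, 0.0013, 0.0013], "z":[0, 0, 0, 0, 0, 0, 0, 0], "rx":[0, 0, 0, 0, 0, 0, 0, 0], "ry":[0, 0, 0, 0, 0, 0, 0, 0], "rz":[0, 0, 0, 0, 0, 0, 0, 0]}' 0.033 25
python3 go.py 481.8 -218.6 175 -187.1
```

```text
time_s: 21.2
tcp_pos: [0.5656, 0.2374, 0.0424]
eef_rot: [180.0, 0.0, 175.9]
contact_force: [-0.1, 0.7, 0.6]
gripper_width: 0.0459
gripper_force: 25.0
t 21.2 tcp [565.6 237.4  42.4] rot [180.    0.  175.9] F [-0.1  0.7  0.6] w 45.9 j [  41.   25.  -20.   -0.  -46. -135.]
[ 0.0514 -0.4608 -0.1327] [0.01 0.01 3.05]
```

Converted, -0.131 m / 0.8 = -0.1638, -0.128 m / 0.8 = -0.16, 1 degrees / 360 = 0.0028.

```bash
python3 -m pendant '{"x":[0, 0, 0, 0, 0, 0, 0, 0, 0.0025, 0.005, 0.0088, 0.0138], "y":[0, 0, 0, 0, 0, 0, 0, -0.005, -0.02, -0.0488, -0.0838, -0.1213], "z":[-0.0075, -0.0225, -0.045, -0.07, -0.095, -0.12, -0.14, -0.1525, -0.16, -0.1638, -0.1638, -0.1638], "rx":[0, 0, 0, 0, 0, 0, 0, 0, 0, 0, 0, 0], "ry":[0, 0, 0, 0, 0, 0, 0, 0, 0, 0, 0, 0], "rz":[0, 0, 0, 0, 0, 0, 0, 0, 0, 0.0014, 0.0028, 0.0028]}'
python3 -m pendant '{"x":[0.0038, 0.0088, 0.0125, 0.0175, 0.0213, 0.0263, 0.03, 0.035, 0.0388, 0.0425, 0.0475, 0.05], "y":[-0.0388, -0.0775, -0.1163, -0.155, -0.1938, -0.2325, -0.2713, -0.31, -0.3488, -0.3863, -0.42, -0.4438], "z":[0, 0, 0, 0, 0, 0, 0, 0, 0, 0, 0, 0], "rx":[0, 0, 0, 0, 0, 0, 0, 0, 0, 0, 0, 0], "ry":[0, 0, 0, 0, 0, 0, 0, 0, 0, 0, 0, 0], "rz":[0, 0.0014, 0.0028, 0.0028, 0.0042, 0.0042, 0.0056, 0.0056, 0.0056, 0.0056, 0.0056, 0.0056]}'
python3 go.py 481.8 -218.6 165 -187.1
```

```text
time_s: 22.2
tcp_pos: [0.5468, 0.1399, 0.1726]
eef_rot: [-180.0, -0.1, 174.9]
contact_force: [-0.1, -0.1, -0.9]
gripper_width: 0.0458
gripper_force: 25.0
time_s: 23.2
tcp_pos: [0.4743, -0.211, 0.1725]
eef_rot: [180.0, -0.1, 172.9]
contact_force: [0.7, -0.5, -1.5]
gripper_width: 0.046
gripper_force: 25.0
t 23.2 tcp [ 474.3 -211.   172.5] rot [ 1.800e+02 -1.000e-01  1.729e+02] F [ 0.7 -0.5 -1.5] w 46.0 j [ -2.   8. -23.  -0. -58. -95.]
[-0.0084 -0.0066  0.0075] [ 0.   -0.11 -0.04]
```

Converted, 0.1 m / 0.8 = 0.125, 0.097 m / 0.8 = 0.1213.

```bash
python3 -m pendant '{"x":[-0.005, -0.01, -0.01, -0.01, -0.01, -0.01, -0.01, -0.01, -0.01, -0.01, -0.01], "y":[-0.0025, -0.005, -0.005, -0.005, -0.005, -0.005, -0.005, -0.005, -0.005, -0.005, -0.005], "z":[0, 0, 0.005, 0.0188, 0.0413, 0.0663, 0.0913, 0.11, 0.1213, 0.125, 0.125], "rx":[0, 0, 0, 0, 0, 0, 0, 0, 0, 0, 0], "ry":[0, 0, 0, 0, 0, 0, 0, 0, 0, 0, 0], "rz":[0, 0, 0, 0, 0, 0, 0, 0, 0, 0, 0]}'
python3 go.py 481.8 -218.6 32.4 -187.1
```

```text
time_s: 24.12
tcp_pos: [0.4838, -0.2132, 0.0726]
eef_rot: [-180.0, -0.1, 173.0]
contact_force: [0.1, -0.3, -1.4]
gripper_width: 0.0464
gripper_force: 25.0
t 24.12 tcp [ 483.8 -213.2   72.6] rot [-1.80e+02 -1.00e-01  1.73e+02] F [ 0.1 -0.3 -1.4] w 46.4 j [ -3.  16. -29.   0. -45. -94.]
[ 0.0013 -0.0056  0.0402] [-0.01 -0.09  0.09]
```

Converted, 0.038 m / 0.8 = 0.0475, 0.037 m / 0.8 = 0.0463.

```bash
python3 -m pendant '{"x":[0.0013, 0.0013, 0.0013, 0.0013, 0.0013, 0.0013, 0.0013, 0.0013, 0.0013], "y":[-0.0038, -0.0069, -0.0069, -0.0069, -0.0069, -0.0069, -0.0069, -0.0069, -0.0069], "z":[0, 0.0063, 0.0188, 0.0313, 0.04, 0.045, 0.0463, 0.0475, 0.0475], "rx":[0, 0, 0, 0, 0, 0, 0, 0, 0], "ry":[0, 0, 0, 0, 0, 0, 0, 0, 0], "rz":[0, 0, 0, 0, 0, 0, 0, 0, 0]}'
python3 -m pendant '{"x":[0, 0, 0, 0], "y":[0, 0, 0, 0], "z":[0.0006, 0.0013, 0.0019, 0.0019], "rx":[0, 0, 0, 0], "ry":[0, 0, 0, 0], "rz":[0, 0, 0, 0]}'
python3 go.py 481.8 -218.6 32.4 -187.1
```

```text
time_s: 24.87
tcp_pos: [0.4825, -0.219, 0.0352]
eef_rot: [-180.0, -0.0, 173.0]
contact_force: [-0.2, 0.1, -0.9]
gripper_width: 0.0462
gripper_force: 25.0
time_s: 25.2
tcp_pos: [0.4825, -0.219, 0.0339]
eef_rot: [180.0, 0.0, 172.9]
contact_force: [0.5, -0.7, -1.1]
gripper_width: 0.0459
gripper_force: 25.0
t 25.2 tcp [ 482.5 -219.    33.9] rot [180.    0.  172.9] F [ 0.5 -0.7 -1.1] w 45.9 j [ -3.  19. -31.  -0. -40. -94.]
[0.0007 0.0003 0.0015] [0.   0.02 0.05]
```

```bash
python3 -m pendant '{"x":[0, 0, 0, 0], "y":[0, 0, 0, 0], "z":[0.0006, 0.0013, 0.0019, 0.0019], "rx":[0, 0, 0, 0], "ry":[0, 0, 0, 0], "rz":[0, 0, 0, 0]}'
python3 -m pendant '{"x":[0, 0, 0], "y":[0, 0, 0], "z":[0.0005, 0.001, 0.001], "rx":[0, 0, 0], "ry":[0, 0, 0], "rz":[0, 0, 0]}'
```

```text
time_s: 25.53
tcp_pos: [0.4824, -0.2191, 0.0323]
eef_rot: [-180.0, 0.0, 172.9]
contact_force: [-0.0, -0.2, -0.4]
gripper_width: 0.0455
gripper_force: 25.0
time_s: 25.78
tcp_pos: [0.4824, -0.2191, 0.0323]
eef_rot: [-180.0, 0.0, 173.0]
contact_force: [-3.2, 2.2, 9.4]
gripper_width: 0.0462
gripper_force: 25.0
```

On the floor. I'll release, rise, and take a look.

Converted, -0.152 m / 0.8 = -0.19, -0.14 m / 0.8 = -0.175.

```bash
python3 -m pendant '{"x":[0, 0, 0, 0, 0, 0, 0, 0, 0, 0, 0, 0], "y":[0, 0, 0, 0, 0, 0, 0, 0, 0, 0, 0, 0], "z":[0, 0, 0, 0, 0, -0.0063, -0.0313, -0.0688, -0.1063, -0.1438, -0.175, -0.19], "rx":[0, 0, 0, 0, 0, 0, 0, 0, 0, 0, 0, 0], "ry":[0, 0, 0, 0, 0, 0, 0, 0, 0, 0, 0, 0], "rz":[0, 0, 0, 0, 0, 0, 0, 0, 0, 0, 0, 0]}' 0.088
python3 -m pendant '{"x":[0.0025, -0.0025, -0.0113, -0.0213, -0.0313, -0.0413, -0.0513, -0.0613, -0.0713, -0.0813, -0.0913, -0.1], "y":[0.0238, 0.0663, 0.11, 0.1538, 0.1975, 0.2413, 0.285, 0.3288, 0.3738, 0.4188, 0.4625, 0.5], "z":[0, 0, 0, 0, 0, 0, 0, 0, 0, 0, 0, 0], "rx":[0, 0, 0, 0, 0, 0, 0, 0, 0, 0, 0, 0], "ry":[0, 0, 0, 0, 0, 0, 0, 0, 0, 0, 0, 0], "rz":[0, 0, -0.0014, -0.0028, -0.0042, -0.0056, -0.0069, -0.0083, -0.0097, -0.0111, -0.0125, -0.015]}'
python3 go.py 637.7 233.7 180 -181.7;python3 -c "
from plant import r;import cv2
c=r.capture('side');cv2.imwrite('pics/p3.png',cv2.resize(c['frame'][60:360,180:440,::-1],None,fx=2,fy=2))"
```

```text
time_s: 26.78
tcp_pos: [0.4838, -0.2195, 0.1876]
eef_rot: [-180.0, 0.3, 173.0]
contact_force: [0.8, -0.5, 0.2]
gripper_width: 0.0877
gripper_force: 0.0
time_s: 27.78
tcp_pos: [0.6113, 0.1704, 0.1838]
eef_rot: [180.0, 0.0, 178.4]
contact_force: [1.0, -1.0, -0.1]
gripper_width: 0.0872
gripper_force: 0.0
t 27.78 tcp [611.3 170.4 183.8] rot [180.    0.  178.4] F [ 1.  -1.  -0.1] w 87.2 j [  33.   18.   -8.    0.  -63. -125.]
[-0.0246  0.064   0.0038] [0.01 0.02 0.1 ]
```

View pics/p3.png

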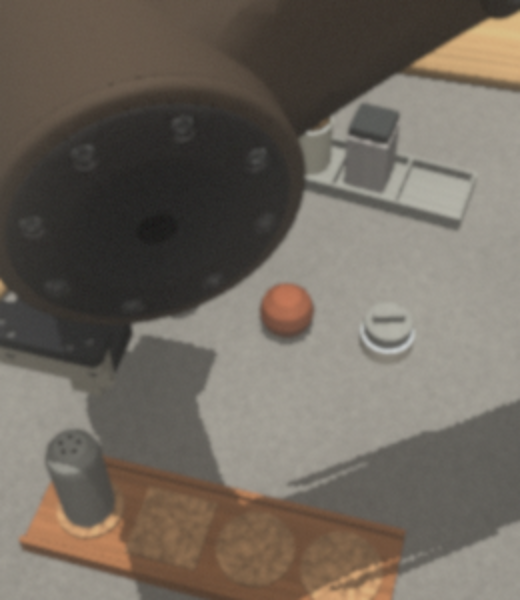

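The tin (372,150) and jar (315,148) stand in their cells, the near cell is free, and the shaker (80,480) is left on the rack.

Converted, 0.062 m / 0.8 = 0.0775, 0.059 m / 0.8 = 0.0738.

```bash
python3 -m pendant '{"x":[-0.0125, -0.0225, -0.0288, -0.0308, -0.0308, -0.0308], "y":[0.0313, 0.0588, 0.0738, 0.0775, 0.0775, 0.0775], "z":[0, 0, 0, 0, 0, 0], "rx":[0, 0, 0, 0, 0, 0], "ry":[0, 0, 0, 0, 0, 0], "rz":[0, 0, 0, 0, 0, 0]}'
python3 go.py 637.7 233.7 53 -181.7
```

```text
time_s: 28.33
tcp_pos: [0.6369, 0.2287, 0.1834]
eef_rot: [-180.0, -0.0, 178.3]
contact_force: [-0.4, -0.1, -0.2]
gripper_width: 0.0878
gripper_force: 0.0
t 28.33 tcp [636.9 228.7 183.4] rot [-180.    -0.   178.3] F [-0.4 -0.1 -0.2] w 87.8 j [  36.   22.   -2.   -0.  -65. -128.]
[-0.0007  0.0051  0.1304] [-0.02 -0.03  0.03]
```

Converted, 0.1305 m / 0.8 = 0.1631, 0.128 m / 0.8 = 0.16.

```bash
python3 -m pendant '{"x":[-0.0013, -0.0013, -0.0013, -0.0013, -0.0013, -0.0013, -0.0013, -0.0013, -0.0013, -0.0013, -0.0013], "y":[0.005, 0.0063, 0.0063, 0.0063, 0.0063, 0.0063, 0.0063, 0.0063, 0.0063, 0.0063, 0.0063], "z":[0, 0.01, 0.035, 0.0663, 0.1, 0.1313, 0.15, 0.16, 0.1631, 0.1631, 0.1631], "rx":[0, 0, 0, 0, 0, 0, 0, 0, 0, 0, 0], "ry":[0, 0, 0, 0, 0, 0, 0, 0, 0, 0, 0], "rz":[0, 0, 0, 0, 0, 0, 0, 0, 0, 0, 0]}'
python3 go.py 637.7 233.7 53 -181.7
```

```text
time_s: 29.25
tcp_pos: [0.6391, 0.2346, 0.0541]
eef_rot: [180.0, 0.1, 178.3]
contact_force: [0.4, 0.6, 0.9]
gripper_width: 0.0878
gripper_force: 0.0
t 29.25 tcp [639.1 234.6  54.1] rot [1.800e+02 1.000e-01 1.783e+02] F [0.4 0.6 0.9] w 87.8 j [  37.   29.  -10.    0.  -51. -128.]
[ 0.0014 -0.0009  0.0011] [0.04 0.08 0.05]
```

Converted, 0.001 m / 0.8 = 0.0013.

```bash
python3 -m pendant '{"x":[0.0013, 0.0013, 0.0013, 0.0013, 0.0013, 0.0013, 0.0013, 0.0013], "y":[0, 0, 0, 0, 0, 0, 0, 0], "z":[0, 0, 0, 0, 0, 0, 0, 0], "rx":[0, 0, 0, 0, 0, 0, 0, 0], "ry":[0, 0, 0, 0, 0, 0, 0, 0], "rz":[0, 0, 0, 0, 0, 0, 0, 0]}' 0.033 25
python3 go.py 410.3 -209.7 185 -187.1
```

```text
time_s: 29.92
tcp_pos: [0.6375, 0.2343, 0.053]
eef_rot: [-180.0, 0.0, 178.3]
contact_force: [-0.6, 0.1, 0.4]
gripper_width: 0.0434
gripper_force: 25.0
t 29.92 tcp [637.5 234.3  53. ] rot [-180.     0.   178.3] F [-0.6  0.1  0.4] w 43.4 j [  37.   29.  -10.    0.  -51. -128.]
[ 0.2143 -0.4504 -0.132 ] [-0.    0.    5.44]
```

The manual's scale: shifts go in shares of 0.8 m and turns go in shares of 360 degrees. Converting my numbers, -0.131 m / 0.8 = -0.1638, -0.128 m / 0.8 = -0.16, 2 degrees / 360 = 0.0056.

```bash
python3 -m pendant '{"x":[0, 0, 0, 0, 0, 0, 0, 0.0038, 0.0113, 0.025, 0.04, 0.0563], "y":[0, 0, 0, 0, 0, 0, 0, -0.0075, -0.025, -0.0525, -0.085, -0.12], "z":[-0.0075, -0.0225, -0.045, -0.07, -0.095, -0.12, -0.14, -0.1525, -0.16, -0.1638, -0.1638, -0.1638], "rx":[0, 0, 0, 0, 0, 0, 0, 0, 0, 0, 0, 0], "ry":[0, 0, 0, 0, 0, 0, 0, 0, 0, 0, 0, 0], "rz":[0, 0, 0, 0, 0, 0, 0, 0, 0, 0.0028, 0.0042, 0.0056]}'
python3 -m pendant '{"x":[0.0163, 0.0338, 0.05, 0.0663, 0.0825, 0.1, 0.1175, 0.1338, 0.15, 0.1663, 0.1825, 0.195], "y":[-0.035, -0.07, -0.105, -0.14, -0.175, -0.21, -0.245, -0.28, -0.315, -0.35, -0.3825, -0.41], "z":[0, 0, 0, 0, 0, 0, 0, 0, 0, 0, 0, 0], "rx":[0, 0, 0, 0, 0, 0, 0, 0, 0, 0, 0, 0], "ry":[0, 0, 0, 0, 0, 0, 0, 0, 0, 0, 0, 0], "rz":[0, 0.0014, 0.0028, 0.0042, 0.0056, 0.0069, 0.0083, 0.0094, 0.0094, 0.0094, 0.0094, 0.0094]}'
python3 go.py 410.3 -209.7 185 -187.1
```

```text
time_s: 30.92
tcp_pos: [0.5882, 0.1382, 0.1837]
eef_rot: [-180.0, -0.0, 176.3]
contact_force: [-0.8, -0.9, -0.4]
gripper_width: 0.0434
gripper_force: 25.0
time_s: 31.92
tcp_pos: [0.4102, -0.1793, 0.1838]
eef_rot: [180.0, -0.0, 172.9]
contact_force: [-0.6, 0.1, -1.3]
gripper_width: 0.0434
gripper_force: 25.0
t 31.92 tcp [ 410.2 -179.3  183.8] rot [180.   -0.  172.9] F [-0.6  0.1 -1.3] w 43.4 j [  2.   1. -30.  -0. -59. -99.]
[-0.0039 -0.0301 -0.0012] [ 0.01 -0.04 -0.  ]
```

Converted, 0.1 m / 0.8 = 0.125, 0.096 m / 0.8 = 0.12.

```bash
python3 -m pendant '{"x":[-0.0025, -0.005, -0.005, -0.005, -0.005, -0.005, -0.005, -0.005, -0.005, -0.005, -0.005], "y":[-0.015, -0.0275, -0.0338, -0.035, -0.035, -0.035, -0.035, -0.035, -0.035, -0.035, -0.035], "z":[0, 0, 0.0025, 0.015, 0.0375, 0.0625, 0.0875, 0.1075, 0.12, 0.125, 0.125], "rx":[0, 0, 0, 0, 0, 0, 0, 0, 0, 0, 0], "ry":[0, 0, 0, 0, 0, 0, 0, 0, 0, 0, 0], "rz":[0, 0, 0, 0, 0, 0, 0, 0, 0, 0, 0]}'
python3 go.py 410.3 -209.7 43 -187.1
```

```text
time_s: 32.83
tcp_pos: [0.4127, -0.2054, 0.0825]
eef_rot: [-180.0, -0.2, 173.0]
contact_force: [0.0, 0.0, -1.0]
gripper_width: 0.0437
gripper_force: 25.0
t 32.83 tcp [ 412.7 -205.4   82.5] rot [-180.    -0.2  173. ] F [ 0.  0. -1.] w 43.7 j [ -2.   9. -36.  -0. -44. -95.]
[ 0.0018 -0.0046  0.0395] [-0.   -0.17  0.08]
```

Converted, 0.038 m / 0.8 = 0.0475, 0.037 m / 0.8 = 0.0463.

```bash
python3 -m pendant '{"x":[0.0013, 0.0013, 0.0013, 0.0013, 0.0013, 0.0013, 0.0013, 0.0013, 0.0013], "y":[-0.0025, -0.0056, -0.0056, -0.0056, -0.0056, -0.0056, -0.0056, -0.0056, -0.0056], "z":[0, 0.0063, 0.0188, 0.0313, 0.04, 0.045, 0.0463, 0.0475, 0.0475], "rx":[0, 0, 0, 0, 0, 0, 0, 0, 0], "ry":[0, 0, 0, 0, 0, 0, 0, 0, 0], "rz":[0, 0, 0, 0, 0, 0, 0, 0, 0]}'
python3 -m pendant '{"x":[0, 0, 0, 0], "y":[0, 0, 0, 0], "z":[0.0006, 0.0013, 0.0019, 0.0019], "rx":[0, 0, 0, 0], "ry":[0, 0, 0, 0], "rz":[0, 0, 0, 0]}'
python3 go.py 410.3 -209.7 43 -187.1
```

```text
time_s: 33.58
tcp_pos: [0.4123, -0.2104, 0.0462]
eef_rot: [-180.0, 0.0, 172.9]
contact_force: [0.1, -0.2, -0.6]
gripper_width: 0.0434
gripper_force: 25.0
time_s: 33.92
tcp_pos: [0.4122, -0.2103, 0.0446]
eef_rot: [180.0, 0.0, 172.9]
contact_force: [0.7, 0.6, -2.1]
gripper_width: 0.0434
gripper_force: 25.0
t 33.92 tcp [ 412.2 -210.3   44.6] rot [180.    0.  172.9] F [ 0.7  0.6 -2.1] w 43.4 j [ -3.  13. -39.  -0. -38. -95.]
[0.0019 0.0004 0.0016] [0.   0.02 0.05]
```

Converted, 0.0015 m / 0.8 = 0.0019, 0.001 m / 0.8 = 0.0013.

```bash
python3 -m pendant '{"x":[0.0013, 0.0013, 0.0013, 0.0013], "y":[0, 0, 0, 0], "z":[0.0006, 0.0013, 0.0019, 0.0019], "rx":[0, 0, 0, 0], "ry":[0, 0, 0, 0], "rz":[0, 0, 0, 0]}'
python3 -m pendant '{"x":[0, 0, 0], "y":[0, 0, 0], "z":[0.0005, 0.001, 0.001], "rx":[0, 0, 0], "ry":[0, 0, 0], "rz":[0, 0, 0]}'
```

```text
time_s: 34.25
tcp_pos: [0.4111, -0.2102, 0.0429]
eef_rot: [-180.0, -0.0, 172.9]
contact_force: [0.2, -0.1, -1.3]
gripper_width: 0.044
gripper_force: 25.0
time_s: 34.5
tcp_pos: [0.4112, -0.2103, 0.0428]
eef_rot: [-180.0, 0.0, 173.0]
contact_force: [-3.3, 0.1, 8.5]
gripper_width: 0.0434
gripper_force: 25.0
```

Touching the floor. I'll release, rise, and draw back toward the middle to see everything.

Converted, -0.152 m / 0.8 = -0.19, -0.14 m / 0.8 = -0.175.

```bash
python3 -m pendant '{"x":[0, 0, 0, 0, 0, 0, 0, 0, 0, 0, 0, 0], "y":[0, 0, 0, 0, 0, 0, 0, 0, 0, 0, 0, 0], "z":[0, 0, 0, 0, 0, -0.0063, -0.0313, -0.0688, -0.1063, -0.1438, -0.175, -0.19], "rx":[0, 0, 0, 0, 0, 0, 0, 0, 0, 0, 0, 0], "ry":[0, 0, 0, 0, 0, 0, 0, 0, 0, 0, 0, 0], "rz":[0, 0, 0, 0, 0, 0, 0, 0, 0, 0, 0, 0]}' 0.088
python3 -m pendant '{"x":[0, 0, 0, -0.0063, -0.0125, -0.0188, -0.025, -0.025, -0.025, -0.025, -0.025, -0.025], "y":[0.0188, 0.0563, 0.1, 0.1438, 0.1875, 0.2313, 0.275, 0.3125, 0.3438, 0.3625, 0.3688, 0.3688], "z":[0, 0, 0, 0, 0, 0, 0, 0, 0, 0, 0, 0], "rx":[0, 0, 0, 0, 0, 0, 0, 0, 0, 0, 0, 0], "ry":[0, 0, 0, 0, 0, 0, 0, 0, 0, 0, 0, 0], "rz":[0, 0, 0, 0, 0, 0, 0, 0, 0, 0, 0, 0]}'
python3 - <<'E'
from plant import r
from vis import *
for n in("top","side"):
    c=r.capture(n);cv2.imwrite(f"pics/{n}9.png",c["frame"][:,:,::-1]);p=cloud(c);x,y,z=np.moveaxis(p,-1,0)
    k,l,s,ce=cv2.connectedComponentsWithStats(((z>.03)&(z<.13)&(x>.36)&(x<.68)&(y>-.3)&(y<-.15)).astype(np.uint8))
    for i in range(1,k):
        if s[i,4]<60: continue
        q=p[l==i];zm=np.nanpercentile(q[:,2],98);print(n,"top",round(zm*1000,1),rect(q[:,:2]),rect(q[q[:,2]>zm-.012][:,:2]))
E
```

```text
time_s: 35.5
tcp_pos: [0.4124, -0.2106, 0.1981]
eef_rot: [-180.0, 0.3, 173.0]
contact_force: [0.3, -0.3, 0.8]
gripper_width: 0.0878
gripper_force: 0.0
time_s: 36.5
tcp_pos: [0.4672, 0.081, 0.1943]
eef_rot: [-180.0, -0.0, 173.0]
contact_force: [-0.0, 0.1, 0.5]
gripper_width: 0.0879
gripper_force: 0.0
top top 111.2 [ 622.9 -235.8   40.9   37.7   42.6] [ 624.7 -237.7   31.8   31.4   59.6]
top top 85.5 [ 552.8 -227.5   46.8   46.4   89.4] [ 554.3 -228.1   44.1   44.1   80.2]
top top 93.8 [ 483.7 -218.7   46.4   44.6   -6. ] [ 484.2 -219.4   45.3   43.4   -6. ]
top top 106.0 [ 412.1 -209.8   41.7   41.5   64.1] [ 412.3 -211.    38.8   38.3   86.8]
side top 110.6 [ 621.2 -229.    42.    36.2   13.2] [ 622.  -231.8   30.3   30.2   13.2]
side top 79.8 [ 568.5 -212.2   31.1    8.4  -45. ] [ 566.7 -211.2   20.7    5.9  -34.2]
side top 104.7 [ 409.9 -204.7   43.5   38.6   10.3] [ 409.6 -206.2   36.3   34.6    0.9]
```

View pics/top9.png

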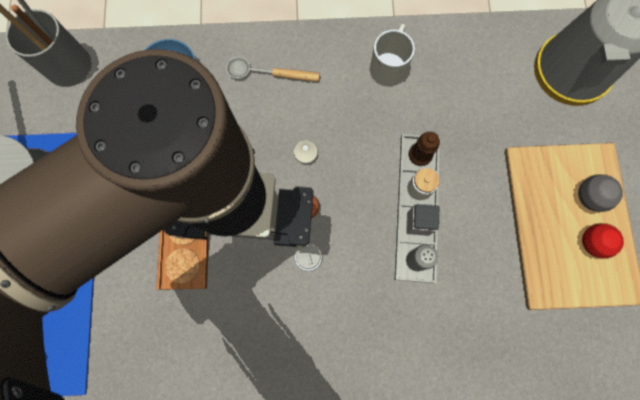

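View pics/side9.png

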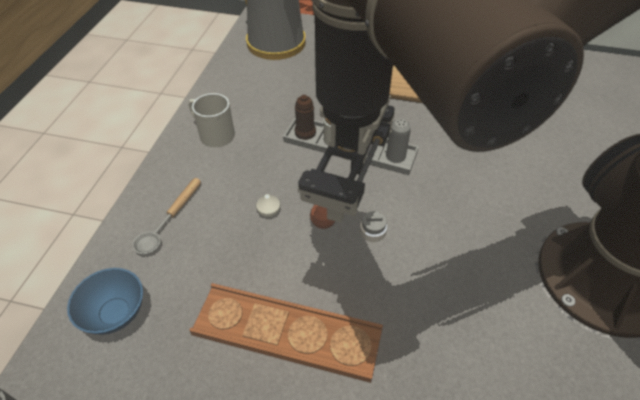

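The top view shows mill (428,147), jar (425,182), tin (426,218) and shaker (425,257) upright in their four cells. Their top heights match standing on the floors. The side view shows the rack empty and the other objects undisturbed.

```bash
python3 -c "
from plant import r
print(r.close_job())"
```

```text
the job is handed in; nothing more can be done
None
```

All four pots now stand upright and released in the caddy in reverse order (from the farthest compartment to the nearest: mill, jar, tin, shaker), and I handed the job in at about 37 s; no verdict came back.

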